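# Tip a rejected tube into the discard bin and lock the tray

### The arm

A 6-joint arm with a two-finger parallel gripper is mounted at the origin on a cart in front of the work surface, level with it; the furniture and walls round the work are solid. World frame = base frame: x ahead of the robot, y to its left, z up, the work surface at z = 0. Lengths are in m, angles in degrees, forces in N, time in s.
With the tool pointing down it reaches from about 0.4 to 0.825 m from the base axis. Payload 7 kg.
Tool frame: the origin (TCP) lies midway between the tips of the shut fingers; the grasp point (between the pads) lies ctrl.tcp_to_grasp behind it (ctrl.tcp_to_grasp is the distance from the TCP to the grasp point, in m); z points along the fingers, y is the line along which they close (so a half turn about z gives the same grasp; the last joint's range is limited). The gripper opens to 88 mm and grips with 3 to 60 N. Pads are 19 mm wide; open, the fingers measure 130 mm over their backs; the gripper's body (78 mm by 193 mm) begins 47 mm behind the grasp point.
Start: joints at [-59.124, 20.546, 0.682, 0, -70.136, -16.507], TCP at [0.167, -0.654, 0.227] pointing down, gripper open.
Joint ranges: [-176.03, 176.03], [-82.01, 121.73], [-58.28, 71.71], [-173.87, 95.51], [-174.79, -0.11], [-173.66, 173.66]. Speed limits (degrees/s): [136.94, 136.94, 172.46, 180, 180, 180].

### API

Orientations are given as [roll, pitch, yaw] about the fixed x, y, z axes, in that order (R = Rz(yaw) Ry(pitch) Rx(roll)).
In Python, from plant import ctrl, imaging, close_job gives the robot as it stands.
- The arm moves only by the shell command python3 -m crank 'ROWS'. ROWS is JSON, a list of rows, each a list of 3 entries, a list of its own where there are three numbers: the shift along the world's x, y, z in m, then the turn, a rotation vector about the world's x, y, z in degrees, then the opening, from -1 (shut) to 1 (fully open), so that 0 is half open. A call has 1 to 12 rows; each row shifts and turns the commanded pose from where the row before left it; what a row does not reach is not made up. A row lasts 1/10 s, in which the tool goes at most 50 mm and 8.59 degrees, less where a joint would pass 70% of its speed; a pose out of reach is approached as far as the arm can. A call is refused whole if a number of a shift passes 0.05 or a number of a turn 8.59, either way. A call with a gripper value outside its range is refused whole. The fingers move at their own pace and stop on an object; the grip force is fixed at half the most. Time passes only in rows, so rows that do not move let the fingers close. It gives the time, the measured TCP pose, the force, the opening and the grip force at its end, in the units of the state.
- ctrl.get_obs(): the state, without advancing time (a new reading comes with each control period).
- imaging.snapshot(name): name is "side" or "top" or "wrist"; returns (picture, depth): 384x512x3 uint8, blue, green, red; 384x512 float32, m along the optical axis (not along the pixel's ray), 0 where there is no reading.
- imaging.camera_model(name): a dict with "mtx" (3x3 intrinsics, pixels), "D" ([k1, k2, p1, p2, k3] as OpenCV has them; the pictures are not rectified), "R" (3x3) and "t" (3): a world point X has camera coordinates R X + t. Camera axes: x right, y down, z forward; pixel columns grow to the right and rows downward; lengths in m; the calibration is good to about 2 mm. A picture is of the moment at which its call begins: read the wrist's pose just before it. camera_model takes no time and is no camera call; for the wrist camera it gives the pose at the moment of the call.
- close_job(): hands the job in; it is judged then, once.
The state is a dict: "clock": time; "joint_pos": joint angles; "qvel": joint speeds; "tau": joint torques, N m; "tool_pos": TCP position; "orientation": TCP orientation; "force": force on the tool from outside, world axes, zero at the start; "moment": the same for the moment, N m; "opening": finger opening in m; "gripper_force": force on a finger pad.
Only numpy, scipy, OpenCV 4.12 (cv2) and the standard library are available. Lean on these libraries where they do the work, as an engineer would, in place of code of your own. Each camera call takes 0.05 s, during which the arm holds its last target. There are 200 camera calls.

### The job

A rejected sample tube lies in the tipping tray on top of the yellow discard bin, behind the upright grey flap. Push the flap over backwards, away from the bin's labelled front, until the tube has dropped into the bin and the flap lies flat on the lid, then push the black catch fully across so that its tongue covers the flap's edge. Do it all with gentle fingertip pushes: do not lift the tube out, and leave the other things on the desk where they are.

Things in the scene. Friction and masses are not known exactly. Their poses are not given: they have to be found in the camera images.
- discard_bin: Fixed yellow bin with a white lid, 202 (x) by 242 mm (y), lid top 190 mm above the desk. Origin: centre of its underside on the desk, z up. Its -x side is the front with the blank paper label, facing the robot within 0.55 rad; +y is left. The lid opening (x -35 to +49, y +-78 mm) is filled by the tipping tray. Lid deck x -97 to -39 mm in front of the flap is flat and clear; inside is a plain box.
- flap (a joint): Hinge of the grey flap and tray (rad). 0: flap upright; grows as the flap is pushed over towards the bin's +x, away from the wide front deck; stop at 1.571, flat on the lid. Stiff (0.05 N m) and stays where left. Behind the flap a 75 mm tray floor and quarter-round cheeks (72 mm radius) carry the tube, which falls off on the way over.
- flap_hinge (a point): Middle of the flap's hinge line: bin x -35, y 0, z 190 mm (lid level). The line runs along the bin's y.
- flap_edge (a point): Middle of the flap's free edge, on the outer face that is pushed, 92 mm from the hinge line. The flap is a plate 152 mm wide (bin y), its outer face 3 mm from the hinge axis, with a 6 mm bead along the edge. Upright, the edge is 282 mm above the desk; flat, the face is 3 mm above the lid and the edge 92 mm beyond the hinge.
- lock (a joint): Travel of the black catch (m): 0 open, 0.018 stop, fully locked. It slides along the bin's +y, over the right edge of the flat flap, with about 1.2 N friction. Its tongue runs into the tray's side unless the flap lies flat. It starts at 0 to 0.003.
- lock_ridge (a point): Centre of the top of the catch's thumb ridge, 21 mm above the lid, at bin x +13, y -100 mm when open. The ridge is 33 mm long (bin x), 9 mm thick (bin y) and 14 mm high above the catch's plate (plate top 8 mm above the lid); push its outer, -y side. White guides 9.5 mm high run beside the plate. The lid ends at y -118 mm.
- reject_tube: Capped sample tube, 101 mm long, body 28 mm and cap 31 mm in diameter, 21 g, lying along the bin's y in the tray behind the flap, about 18 mm above lid level. Origin: centre of the round bottom end; z along the tube to the cap.
- tube_a: Bystander: capped sample tube standing on the desk right of the bin, 31 mm across, 100 mm high. Origin: bottom centre.
- tube_b: Bystander: second capped tube standing beside tube_a, 31 mm across, 100 mm high. Origin: bottom centre.
- label_pad: Bystander: white label pad lying on the desk to the right of the bin's front, 115 x 60 x 14 mm. Origin: underside centre.
Mind the look-alikes: they are no part of the job. What is shaped like the reject_tube but turquoise is not meant.

How it is judged (in metres and radians):
On the way, in this order (a step that is already met when the one before it is completed fails the run):
1. the tube has dropped into the bin and the flap lies flat on the lid, with the catch still open (z of reject_tube in the frame of discard_bin between 0 and 0.14 m and x of reject_tube in the frame of discard_bin between -0.091 and 0.091 m and y of reject_tube in the frame of discard_bin between -0.111 and 0.111 m and value of joint flap above 1.5 rad and value of joint lock below 0.008 m), for 0.2 s.
2. the catch is pushed fully across over the flat flap (value of joint flap above 1.5 rad and value of joint lock above 0.0155 m), for 0.2 s.
At the end, for the whole second after the job is handed in: The tube is at rest inside the bin (its bottom end below 140 mm), the flap lies flat (hinge past 1.5 of 1.571 rad), the catch is across (more than 15.5 of 18 mm), and the standing tubes and the pad are within 30 mm of where they were (all of step 2 and z of reject_tube in the frame of discard_bin between 0 and 0.14 m and x of reject_tube in the frame of discard_bin between -0.091 and 0.091 m and y of reject_tube in the frame of discard_bin between -0.111 and 0.111 m and linear speed of reject_tube below 0.05 m/s and not (distance of tube_a from where it was at the start of the episode above 0.03 m) and not (distance of tube_b from where it was at the start of the episode above 0.03 m) and not (distance of label_pad from where it was at the start of the episode above 0.03 m)); the robot touches nothing.
It fails at once if the tube is lifted out of the tray (more than about 50 mm above where it lay) (z of reject_tube in the frame of discard_bin above 0.26 m).
It fails at once if the fingers squeeze or press the bin, its flap or its catch with more than 60 N (contact force between the fingers and discard_bin above 60 N).
It fails at once if the fingers grip the tube (more than 8 N) (contact force between the fingers and reject_tube above 8 N).
It fails at once if a bystander is knocked over or moved more than 30 mm (distance of any of tube_a, tube_b, label_pad from where it was at the start of the episode above 0.03 m or angle between any of tube_a, tube_b's own z axis and vertical above 0.5 rad).
It also fails if it takes over 40 s, if anything falls off the work surface, if the arm or the gripper's body presses on something with over 40 N, if the wrist force passes 120 N, or if a joint passes its speed limit or range.

## Working session

There is one attempt and no reset: what is moved stays moved. The work goes in short steps, Python scripts to look and compute and a shell command to move; the robot and the scene stay as the last step left them, time stands still between calls to the robot, and variables do not carry over. Pictures are saved under pics/ and viewed, at most 10 in all, crops included, and the job is handed in when it is done.

```bash
mkdir -p pics; cat > h.py <<'E'
import numpy as np, cv2
from plant import ctrl, imaging
def cloud(n, d):
    c=imaging.camera_model(n); h,w=d.shape
    uv=np.stack(np.meshgrid(np.arange(w),np.arange(h)),-1).reshape(-1,1,2).astype(np.float32)
    p=cv2.undistortPoints(uv,np.array(c['mtx']),np.array(c['D'])).reshape(h,w,2)
    X=np.dstack([p*d[...,None],d])
    return (X-np.array(c['t']))@np.array(c['R'])
E
python3 - <<'E'
from h import *
for n in('side','top'):
    p,d=imaging.snapshot(n); cv2.imwrite(f'pics/{n}0.png',p); np.save(f'pics/{n}0.npy',d)
    np.save(f'pics/{n}0c.npy',cloud(n,d))
o=ctrl.get_obs(); print(o['clock'],o['tool_pos'],o['orientation'],o['opening'],ctrl.tcp_to_grasp)
E
```

```text
0.1 [ 0.16737838 -0.65348509  0.22570619] [ 1.79915902e+02 -8.64964072e-03 -1.65635097e+02] 0.08756150233314243 0.0188
```

View pics/side0.png

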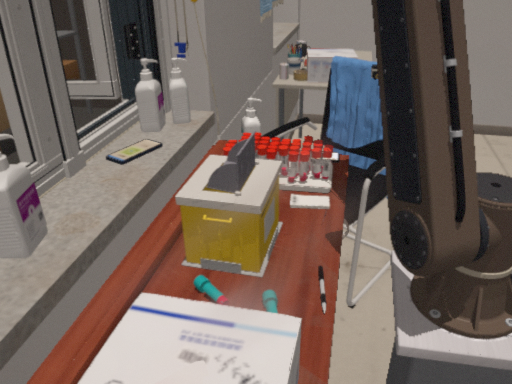

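View pics/top0.png

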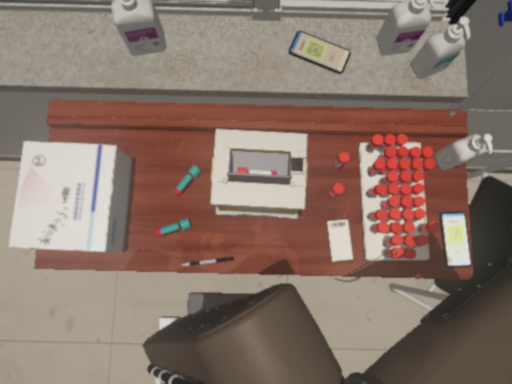

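Side view: the bin is at about (232,210) with the grey flap upright at (235,165). Top view: lid spans (212–307, 130–215), flap and tray are around (260,167), and the black catch is at about (298,165). The standing tubes are at (343,158) and (337,189), and the pad is at (340,240). The tubes at (187,180) and (173,227) are turquoise look-alikes on the desk. Only the one in the tray at (262,171) is the reject tube.

```bash
python3 - <<'E'
from h import *
p=cv2.imread('pics/top0.png'); X=np.load('pics/top0c.npy'); 
roi=np.zeros(X.shape[:2],bool); roi[110:225,200:315]=1
z=X[...,2]
m=roi&(z>.175)&(z<.205)
P=X[m]; print('lid z',np.median(P[:,2]),len(P))
r=cv2.minAreaRect((P[:,:2]*1000).astype(np.float32)); print('lid',r)
print(cv2.boxPoints(r))
# flap top
f=roi&(z>.255)&(z<.30); print('flap',f.sum(),X[f].mean(0)); r=cv2.minAreaRect((X[f][:,:2]*1000).astype(np.float32)); print(r, z[f].max())
hsv=cv2.cvtColor(p,cv2.COLOR_BGR2HSV)
blk=m&(p.max(2)<70); 
bk=roi&(p.max(2)<60)&(z>.185)&(z<.225); bk[:,:285]=0
print('black',bk.sum(),X[bk].mean(0),np.ptp(X[bk],axis=0))
for n,(u,v) in dict(a=(343,158),b=(337,189),pad=(340,240)).items(): print(n,X[v,u])
c=imaging.camera_model('top'); print('campos',-np.array(c['R']).T@np.array(c['t']))
crop=cv2.resize(p[120:225,200:360],None,fx=5,fy=5,interpolation=cv2.INTER_CUBIC); cv2.imwrite('pics/crop.png',crop)
E
```

```text
lid z 0.19046492558777692 6005
lid ((546.7703857421875, -112.47441101074219), (235.9765625, 196.11773681640625), 88.4810562133789)
[[ 445.6184    -227.82195  ]
 [ 641.66724   -233.02052  ]
 [ 647.92236      2.8731232]
 [ 451.87354      8.071701 ]]
flap 270 [ 0.51075145 -0.11209396  0.2736387 ]
((524.4725952148438, -111.53038024902344), (150.25767517089844, 37.74174499511719), 88.2549819946289) 0.287386034980219<stdin>:14: RuntimeWarning: Mean of empty slice.
  ret = um.true_divide(
Traceback (most recent call last):
ValueError: zero-size array to reduction operation maximum which has no identity
```

```bash
python3 - <<'E'
from h import *
p=cv2.imread('pics/top0.png'); X=np.load('pics/top0c.npy'); z=X[...,2]
bk=(p.max(2)<75); bk[:,:286]=0; bk[:,306:]=0; bk[:145]=0; bk[185:]=0
bk&=(z>.185)
a=np.deg2rad(-1.6); R=np.array([[np.cos(a),-np.sin(a)],[np.sin(a),np.cos(a)]])
B=(X[...,:2]-[.547,-.1125])@R
print('black',bk.sum(), [np.percentile(B[bk][:,i],[2,50,98]).round(4) for i in(0,1)], np.percentile(z[bk],[5,50,98]).round(4))
h=bk&(z>.204); print(h.sum(),B[h].mean(0), B[h].min(0),B[h].max(0))
for n,(u,v) in dict(a=(343,158),b=(337,189),pad=(340,240)).items(): print(n,X[v,u],B[v,u])
f=(z>.26)&(z<.29);f[:,:200]=0;f[:,315:]=0;f[:110]=0;f[225:]=0
print('flap B',[np.percentile(B[f][:,i],[3,50,97]).round(4) for i in(0,1)])
cv2.imwrite('pics/crop.png',cv2.resize(p[120:225,200:360],None,fx=5,fy=5,interpolation=cv2.INTER_CUBIC))
E
```

```text
black 25 [array([-0.0032,  0.0105,  0.0204]), array([-0.1018, -0.0973, -0.0938])] [0.2093 0.2108 0.2141]
25 [ 0.01003367 -0.09760167] [-0.00322921 -0.10191055] [ 0.02123343 -0.09367026]
a [ 0.60086635 -0.34642295  0.1018033 ] [ 0.06037686 -0.23232771]
b [ 0.51349347 -0.32928918  0.09945386] [-0.02744036 -0.21764021]
pad [ 0.37976702 -0.35473559  0.01233571] [-0.16040417 -0.24681057]
flap B [array([-0.0408, -0.0385, -0.0252]), array([-0.0729, -0.0005,  0.0727])]
```

View pics/crop.png

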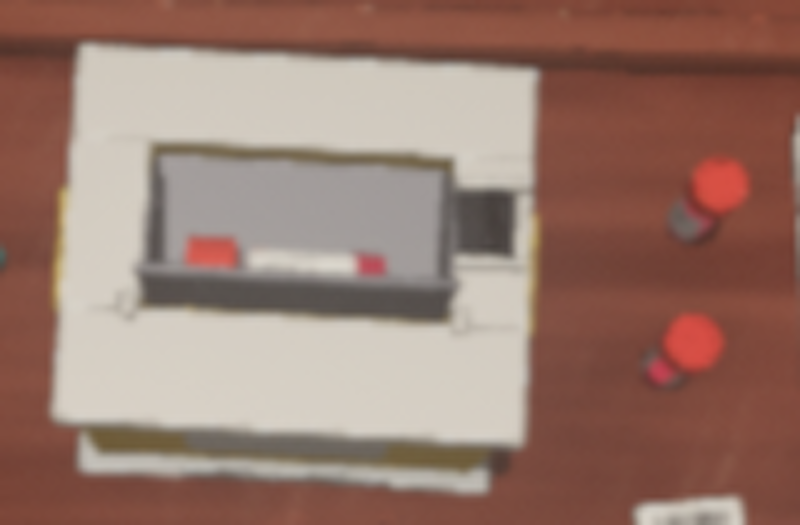

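The enlarged crop shows the reject tube in the tray: red cap at (212,252), white label at (300,260) and body end at (370,265). The flap is in front of it and the catch is at (487,222). Bin pose is centre (0.547, -0.1125) with yaw ≈ -1.6°. The flap (bin x -38 mm), ridge (+10, -98 mm) and lid height (190 mm) all match the given sizes. I'll approach the front of the flap with the fingers shut.

```bash
python3 -m crank '[[[0.019,0.034,0.003],[0,0,-1],-1],[[0.019,0.034,0.003],[0,0,-1],-1],[[0.019,0.034,0.003],[0,0,-1],-1],[[0.019,0.034,0.003],[0,0,-1],-1],[[0.019,0.034,0.003],[0,0,-1],-1],[[0.019,0.034,0.003],[0,0,-1],-1],[[0.019,0.034,0.003],[0,0,-1],-1],[[0.019,0.034,0.003],[0,0,-1],-1],[[0.019,0.034,0.003],[0,0,-1],-1],[[0.019,0.034,0.003],[0,0,-1],-1],[[0.019,0.034,0],[0,0,-1],-1],[[0.019,0.034,0],[0,0,-1],-1]]'
```

```text
clock: 1.3
tool_pos: [0.3958, -0.2443, 0.2566]
orientation: [180.0, 0.0, -177.7]
force: [1.5, -0.2, -0.4]
opening: 0.0014
gripper_force: 0.0
```

```bash
python3 -m crank '[[[0.015,0.027,0],[0,0,-1],-1],[[0.015,0.027,0],[0,0,-1],-1],[[0.015,0.027,0],[0,0,-1],-1],[[0.015,0.027,0],[0,0,-1],-1],[[0.014,0.026,0],[0,0,0],-1],[[0,0,0],[0,0,0],-1]]'; python3 - <<'E'
from h import *
p,d=imaging.snapshot('side'); cv2.imwrite('pics/s1.png',cv2.resize(p[100:290,150:420],None,fx=2.9,fy=2.9))
E
```

```text
clock: 1.9
tool_pos: [0.4706, -0.1096, 0.2562]
orientation: [180.0, -0.0, 178.5]
force: [0.5, -0.4, -0.3]
opening: 0.0005
gripper_force: 0.0
```

View pics/s1.png

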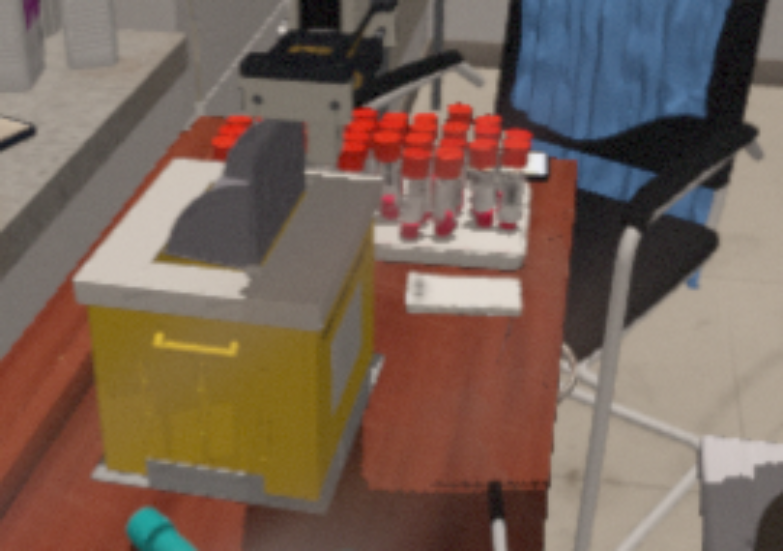

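```bash
python3 - <<'E'
from h import *
c=imaging.camera_model('side')
P=np.array([[.4706,-.1096,.2562],[.4706,-.1096,.33],[.512,-.1115,.282],[.472,-.1104,.19]])
r,_=cv2.Rodrigues(np.array(c['R']))
uv=cv2.projectPoints(P,r,np.array(c['t']),np.array(c['mtx']),np.array(c['D']))[0].reshape(-1,2)
print(uv,(uv-[150,100])*2.9, -np.array(c['R']).T@np.array(c['t']))
E
```

```text
[[262.18507904 154.1049234 ]
 [261.86503844 123.40255794]
 [244.46099685 142.08927406]
 [261.93705133 179.76421421]] [[325.33672923 156.90427786]
 [324.40861146  67.86741803]
 [273.93689086 122.05889479]
 [324.61744886 231.31622121]] [0.27772852 0.80718276 0.66376999]
```

The fingertip sits in front of the flap as the projection predicts: crop (320,150), flap edge (274,122). I'll push along the arc now.

```bash
python3 -m crank '[[[0.0095,-0.0002,0.001],[0,0,0],-1],[[0.0095,-0.0002,0.001],[0,0,0],-1],[[0.0095,-0.0002,0],[0,0,0],-1],[[0.006,-0.0002,-0.0005],[0,0,0],-1],[[0.006,-0.0002,-0.0005],[0,0,0],-1],[[0.006,-0.0002,-0.0005],[0,0,0],-1],[[0.0056,-0.0002,-0.002],[0,0,0],-1],[[0.0056,-0.0002,-0.002],[0,0,0],-1],[[0.0056,-0.0002,-0.002],[0,0,0],-1],[[0.005,-0.0002,-0.0035],[0,0,0],-1],[[0.005,-0.0002,-0.0035],[0,0,0],-1],[[0.005,-0.0002,-0.0035],[0,0,0],-1]]'
```

```text
clock: 3.15
tool_pos: [0.5481, -0.1142, 0.2402]
orientation: [180.0, -0.0, 178.4]
force: [-0.4, -0.6, 0.3]
opening: 0.0004
gripper_force: 0.3
```

```bash
python3 -m crank '[[[0.0038,-0.0001,-0.0045],[0,0,0],-1],[[0.0038,-0.0001,-0.0045],[0,0,0],-1],[[0.0038,-0.0001,-0.0045],[0,0,0],-1],[[0.0025,-0.0001,-0.0054],[0,0,0],-1],[[0.0025,-0.0001,-0.0054],[0,0,0],-1],[[0.0025,-0.0001,-0.0054],[0,0,0],-1],[[0.001,0,-0.0055],[0,0,0],-1],[[0.001,0,-0.005],[0,0,0],-1],[[0,0,-0.002],[0,0,0],-1],[[0,0,0],[0,0,0],-1]]'; python3 - <<'E'
from h import *
p,d=imaging.snapshot('side'); cv2.imwrite('pics/s2.png',cv2.resize(p[100:290,150:420],None,fx=2.9,fy=2.9))
E
```

```text
clock: 4.15
tool_pos: [0.5684, -0.1149, 0.1979]
orientation: [-180.0, -0.0, 178.4]
force: [-0.4, 0.9, -0.6]
opening: 0.0004
gripper_force: 0.0
```

View pics/s2.png

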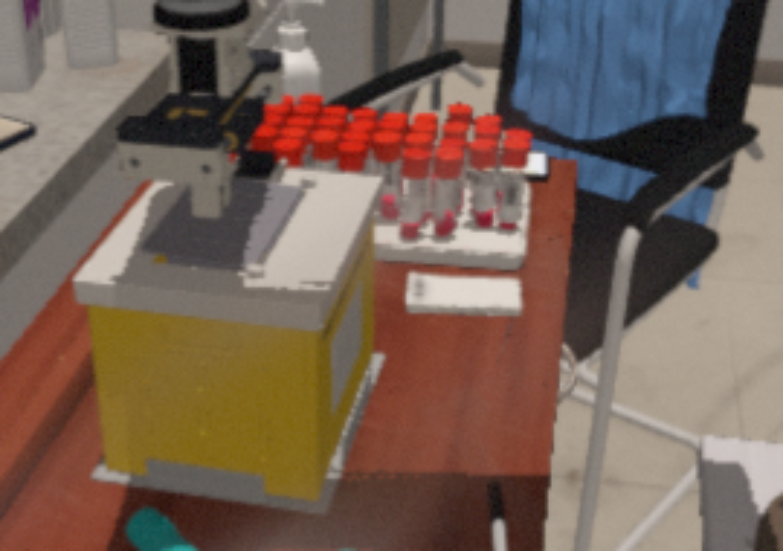

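The flap at (225,225) is nearly flat under the fingertip. I'll press it the last few millimetres.

```bash
python3 -m crank '[[[0.002,0,-0.0015],[0,0,0],-1],[[0.002,0,-0.0015],[0,0,0],-1],[[0.002,0,-0.001],[0,0,0],-1],[[0.002,0,-0.001],[0,0,0],-1],[[0,0,0],[0,0,0],-1]]'
```

```text
clock: 4.7
tool_pos: [0.5769, -0.1149, 0.1934]
orientation: [-180.0, -0.0, 178.4]
force: [0.8, 0.5, 0.1]
opening: 0.0005
gripper_force: 0.1
```

```bash
python3 -m crank '[[[0,0,-0.001],[0,0,0],-1],[[0,0,0],[0,0,0],-1]]'
```

```text
clock: 4.9
tool_pos: [0.577, -0.1149, 0.1932]
orientation: [-180.0, 0.1, 178.4]
force: [-1.9, -0.4, 5.7]
opening: 0.0006
gripper_force: 2.8
```

Firm contact at z = 0.193, the flat height, with 5.7 N. I'll lift off and move beside the catch.

```bash
python3 -m crank '[[[0,0,0.02],[0,0,0],-1],[[0,0,0.024],[0,0,0],-1],[[0,0,0.024],[0,0,0],-1],[[-0.0053,-0.037,0],[0,0,0],-1],[[-0.0053,-0.037,0],[0,0,0],-1],[[-0.0053,-0.037,0],[0,0,0],-1],[[-0.0053,-0.037,0],[0,0,0],-1],[[0,0,0],[0,0,0],-1]]'; python3 - <<'E'
from h import *
o=np.array([.547,-.1125]);a=np.deg2rad(-1.6); R=np.array([[np.cos(a),-np.sin(a)],[np.sin(a),np.cos(a)]])
for n in('side','top','wrist'):
    p,d=imaging.snapshot(n); X=cloud(n,d); B=(X[...,:2]-o)@R; z=X[...,2]
    cv2.imwrite(f'pics/{n}3.png',p)
    m=(B[...,0]>-.02)&(B[...,0]<.05)&(abs(B[...,1])<.06)&(z>.1)&(z<.25)
    print(n,'flap z',m.sum(),np.percentile(z[m],[3,50,97]).round(4) if m.any() else '')
    if m.sum()>50: print(np.polyfit(B[m][:,0],z[m],1))
    k=(p.max(2)<75)&(abs(B[...,0]-.01)<.03)&(B[...,1]<-.08)&(B[...,1]>-.12)&(z>.205)&(z<.216)
    print('ridge',k.sum(),B[k].mean(0) if k.any() else '', B[k].min(0) if k.any() else '')
E
```

```text
clock: 5.7
tool_pos: [0.5546, -0.2663, 0.2599]
orientation: [-180.0, -0.0, 178.2]
force: [0.3, 0.1, 0.0]
opening: 0.0003
gripper_force: 0.0
side flap z 643 [0.192  0.1939 0.1959]
[-0.00209857  0.19398389]
ridge 44 [ 0.0101291  -0.09304878] [-0.00445178 -0.10212978]
top flap z 682 [0.1896 0.193  0.1966]
[-0.00054027  0.19303892]
ridge 30 [ 0.00573003 -0.09815047] [-0.00358739 -0.10223752]
wrist flap z 11162 [0.1915 0.1928 0.1943]
[-0.00028555  0.19283118]
ridge 516 [ 0.00995292 -0.09901317] [-0.00499887 -0.10287045]
```

View pics/top3.png

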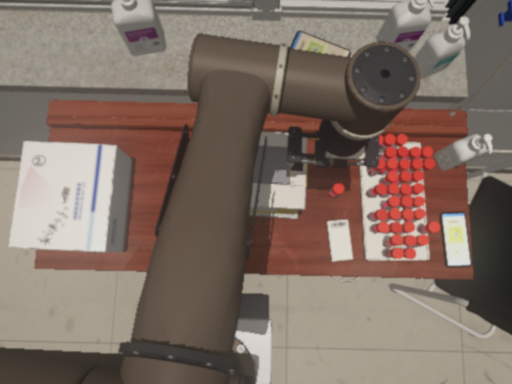

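View pics/wrist3.png

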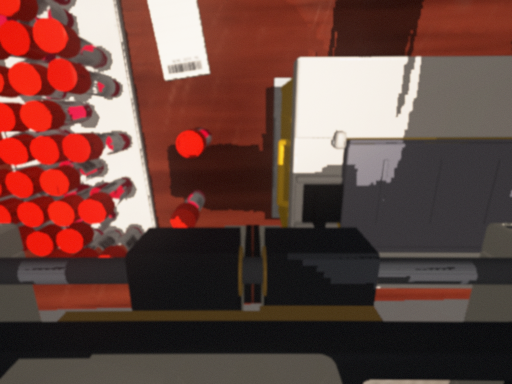

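The flap's fitted slope is about 0 at z = 0.193, so it is flat. In the wrist view the catch is at (320,200) and still open, and the standing tubes at (192,142) and (187,215) are undisturbed. The fingertip is at bin (12, -153) mm, outside the lid edge, so I'll lower it and approach the ridge.

```bash
python3 -m crank '[[[0,0,-0.02],[0,0,0],-1],[[0,0,-0.02],[0,0,0],-1],[[0,0,-0.016],[0,0,0],-1],[[0,0.006,0],[0,0,0],-1],[[0,0.006,0],[0,0,0],-1],[[0.0005,0.006,0],[0,0,0],-1],[[0,0.003,0],[0,0,0],-1],[[0,0.003,0],[0,0,0],-1],[[0,0.003,0],[0,0,0],-1],[[0,0,0],[0,0,0],-1]]'
```

```text
clock: 6.85
tool_pos: [0.5561, -0.2356, 0.2046]
orientation: [180.0, 0.0, 178.4]
force: [1.1, -0.4, -0.8]
opening: 0.0002
gripper_force: 0.0
```

```bash
python3 -m crank '[[[0,0.003,-0.0015],[0,0,0],-1],[[0,0.003,0],[0,0,0],-1],[[0,0.003,0],[0,0,0],-1],[[0,0.003,0],[0,0,0],-1]]'
```

```text
clock: 7.25
tool_pos: [0.556, -0.2238, 0.2028]
orientation: [-180.0, -0.0, 178.4]
force: [0.0, -0.6, -0.8]
opening: 0.0003
gripper_force: 0.6
```

```bash
python3 -m crank '[[[0,0.002,0],[0,0,0],-1],[[0,0.002,0],[0,0,0],-1],[[0,0.001,0],[0,0,0],-1],[[0,0,0],[0,0,0],-1]]'
```

```text
clock: 7.65
tool_pos: [0.556, -0.2186, 0.2029]
orientation: [180.0, 0.0, 178.4]
force: [-0.4, 0.4, -0.2]
opening: 0.0005
gripper_force: 0.0
```

```bash
python3 -m crank '[[[0,0.002,0],[0,0,0],-1],[[0,0.002,0],[0,0,0],-1],[[0,0.001,0],[0,0,0],-1],[[0,0,0],[0,0,0],-1]]'; python3 - <<'E'
from h import *
p,d=imaging.snapshot('side'); cv2.imwrite('pics/s4.png',cv2.resize(p[100:290,150:420],None,fx=2.9,fy=2.9))
p,d=imaging.snapshot('wrist'); cv2.imwrite('pics/w4.png',p[60:330,200:512])
np.save('pics/w4c.npy',cloud('wrist',d)); cv2.imwrite('pics/w4full.png',p)
E
```

```text
clock: 8.05
tool_pos: [0.5561, -0.2151, 0.203]
orientation: [-179.9, 0.0, 178.4]
force: [0.6, -7.9, -2.0]
opening: 0.0004
gripper_force: 4.0
```

View pics/w4.png

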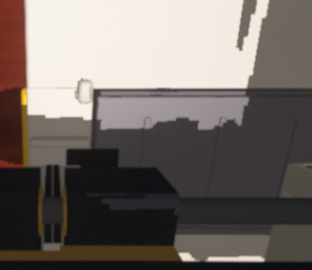

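The force rose to 7.9 N, so the catch is at its stop. In the crop its black plate (67–118, 157) now overlaps the flap's right edge at x≈95. I'll back off and measure it.

```bash
python3 -m crank '[[[0,-0.01,0],[0,0,0],-1],[[0,-0.02,0],[0,0,0],-1],[[0,-0.02,0],[0,0,0],-1],[[0,0,0.03],[0,0,0],-1],[[0,0,0.03],[0,0,0],-1],[[0,0,0],[0,0,0],-1]]'; python3 - <<'E'
from h import *
o=np.array([.547,-.1125]);a=np.deg2rad(-1.6); R=np.array([[np.cos(a),-np.sin(a)],[np.sin(a),np.cos(a)]])
for n in('wrist','side'):
    p,d=imaging.snapshot(n); X=cloud(n,d); B=(X[...,:2]-o)@R; z=X[...,2]
    m=(B[...,0]>-.02)&(B[...,0]<.05)&(abs(B[...,1])<.06)&(z>.1)&(z<.25)
    print(n,np.percentile(z[m],[3,50,97]).round(4),np.polyfit(B[m][:,0],z[m],1))
    k=(p.max(2)<75)&(abs(B[...,0]-.01)<.03)&(B[...,1]<-.06)&(B[...,1]>-.12)&(z>.207)&(z<.216)
    print('ridge',k.sum(),B[k].mean(0),B[k].min(0),B[k].max(0))
E
```

```text
clock: 8.75
tool_pos: [0.5578, -0.2651, 0.2674]
orientation: [-179.9, 0.4, 178.4]
force: [-0.1, -0.7, -0.7]
opening: 0.0003
gripper_force: 0.0
wrist [0.1894 0.1906 0.1921] [-0.00169879  0.19064865]
ridge 437 [ 0.00979253 -0.08269338] [-0.00558375 -0.08700371] [ 0.02638558 -0.07818102]
side [0.1924 0.194  0.1958] [-0.00157368  0.19401718]
ridge 42 [ 0.01017486 -0.07774366] [-0.00530375 -0.08515182] [ 0.02555879 -0.07199894]
```

```bash
python3 -c "
from plant import close_job
print(close_job())"
```

```text
the job is handed in; nothing more can be done
None
```

I handed the job in at 8.8 s: the flap is flat and the catch is across at its stop (ridge moved 16 mm, then 7.9 N), but the tube's drop into the bin is only inferred from the flap lying flat, as no camera could see inside.

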